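# Slide the finned load up to the waveguide port

## Task

Two aluminium blocks stand side by side at the foot of the sloping wooden cradle. Slide the one with the cooling fins along its lane, up the slope, until it rests against the upright flange plate at the top, and leave it there, lying flat on the slope. Push it, do not lift it off the cradle, and leave the other block (with the round connector on top) where it is.

Things in the scene. Friction and masses are not known exactly. Their poses are not given: they have to be found in the camera images.
- load: Finned load, bare aluminium, 0.22-0.45 kg. Solid foot 80 (x) x 50 (y) x 26 (z) mm; seven thin fins along x on top, to 44 mm high, set back 12 mm from the rear (-x) end; at the front a flange plate 8 mm thick, 44 mm high. Origin: centre of underside; x, the long axis, points up the cradle, z up. Starts flat on the landing in either lane; friction holds it on the slope when let go.
- adapter: The other block, to be left alone, in the other lane: same aluminium foot (80 x 50 x 26 mm) and front flange plate, but one round coaxial connector (20 mm across, to 48 mm high) in the middle instead of fins. Origin and axes as for the load.
- cradle: Fixed wooden cradle. Origin on the bench under mid-deck; x points level in the uphill direction, z up. Deck 152 mm wide (y), two lanes along x, centred at y = +41 and -41 mm, each 58 mm wide between rails 8 mm high. Level landing from x = -120 (open end) to -10 mm, 10 mm above the bench; then an 8 degree slope to x = 120 mm.
- stop (a point): Middle of the line where the stop meets the top of the slope: cradle x = 120, y = 0, 28 mm above the bench. The stop is an aluminium flange plate across both lanes, square to the slope, standing 56 mm above the deck. A block resting on it has its underside centre at cradle x = 80, 23 mm above the bench. Waveguide tubes behind it reach x = 215 mm, 110 mm high.
Mind the look-alikes: they are no part of the job. What is shaped like the load but purple is not meant.

How it is judged:
By the outcome, as a careful person would: the job done as asked, in the order asked, and still so for the second after the job is handed in, with the robot touching nothing.
It also fails if it takes over 32 s, if anything falls off the work surface, if the arm or the gripper's body presses on something with over 40 N, if the wrist force passes 120 N, or if a joint passes its speed limit or range.

## Robot

A 6-joint arm with a two-finger parallel gripper is mounted at the origin on the work surface. World frame = base frame: x ahead of the robot, y to its left, z up, the work surface at z = 0. Lengths are in m, angles in rad, forces in N, time in s.
With the tool pointing down it reaches from about 0.275 to 0.75 m from the base axis. Payload 10.2 kg.
Tool frame: the origin (TCP) lies midway between the tips of the shut fingers; the grasp point (between the pads) lies 19 mm behind it (env.hold_point_z is the distance from the TCP to the grasp point, in m); z points along the fingers, y is the line along which they close (so a half turn about z gives the same grasp; the last joint's range is limited). The gripper opens to 85 mm and grips with 20 to 120 N. Pads are 22 mm wide; open, the fingers measure 114 mm over their backs; the gripper's body (76 mm by 85 mm) begins 54 mm behind the grasp point. The pads swing forward as they close: fully open they stand 13 mm farther back than shut.
Start: joints at [-1.476, 0.313, 1.498, -0, 1.331, -0.223], TCP at [0.164, -0.499, 0.231] pointing down, gripper open.
Joint ranges: [-2.94, 2.94], [-0.97, 2.17], [0.19, 2.56], [-1.23, 4.37], [0.02, 3.11], [-2.88, 2.88]. Speed limits (rad/s): [2.39, 2.39, 3.01, 3.14, 3.14, 3.14].

## Interface

Orientations are given as a unit quaternion [x, y, z, w].
In Python, from bench import env, kinematics, monitor, eyes, job gives the robot as it stands. The module is installed in compiled form; this text tells all that it offers. Calls block until the motion is done:
- env.reach(position, orientation): joint-space move of the TCP to a pose.
- env.movel(position, velocity=0.15, frame=None, guard=None): straight line of the TCP; frame=None keeps the orientation; velocity is the mean speed in m/s. With guard (N) it stops when the force on the tool has changed by that much, and returns True; else False.
- env.set_joints(angles): joint-space move.
- env.release() and env.close_gripper(effort=None): open the fingers fully, or close them until they stop; effort is the grip in N (None keeps the last).
- env.hold(seconds).
- kinematics.ik(position, orientation): joint angles nearest the present ones, or None.
- monitor.sense(): the state.
- eyes.grab_frame(name): name is "scene" or "top" or "wrist"; returns a dict with "frame" (420x560x3 uint8, red, green, blue), "mtx" (3x3 intrinsics, pixels), "view" (4x4, takes a point from world to camera coordinates). Camera axes: x right, y down, z forward; pixel columns grow to the right and rows downward; lengths in m; the calibration is good to about 2 mm. A picture is of the moment at which its call begins. There is no depth.
A pose or a line that the arm cannot do raises env.MotionError and nothing moves.
- job.hand_in(): hands the job in; it is judged then, once.
The state is a dict: "clock": time; "joints": joint angles; "qvel": joint speeds; "joint_efforts": joint torques, N m; "position": TCP position; "ee_rot": TCP orientation; "contact_force": force on the tool from outside, world axes, zero at the start; "ft_torque": the same for the moment, N m; "finger_gap": opening from 0.0 (shut) to 1.0 (fully open); "gripper_force": force on a finger pad.
Only numpy, scipy, OpenCV 4.12 (cv2) and the standard library are available. Lean on these libraries where they do the work, as an engineer would, in place of code of your own. Each camera call takes 0.05 s, during which the arm holds its last target. There are 200 camera calls.

## Working session

There is one attempt and no reset: what is moved stays moved. The work goes in short steps, each a Python script; the robot and the scene stay as the last script left them, time stands still between calls to the robot, and variables do not carry over. Pictures are saved under pics/ and viewed, at most 10 in all, crops included, and the job is handed in when it is done.

```bash
mkdir -p pics; cat > h.py <<'E'
import numpy as np, cv2
from bench import env, kinematics, monitor, eyes, job
def shot(n,f):
    d=eyes.grab_frame(n); cv2.imwrite('pics/'+f,cv2.cvtColor(d['frame'],cv2.COLOR_RGB2BGR)); 
    np.savez('pics/'+f[:-4]+'.npz',**d); return d
def ray(d,u,v,z):
    K,V=np.array(d['mtx']),np.array(d['view']); R,t=V[:3,:3],V[:3,3]
    c=-R.T@t; r=R.T@np.linalg.solve(K,[u,v,1.]); return c+r*(z-c[2])/r[2]
E
python3 - <<'E'
from h import *
shot('top','top1.png');shot('scene','scene1.png');s=monitor.sense();print(s['clock'],s['ee_rot'],s['contact_force'])
E
```

```text
0.1 [ 9.87403013e-01  1.58224363e-01  2.49552232e-05 -5.83033896e-04] [-0.75761951  1.26439514 -0.81949473]
```

View pics/top1.png

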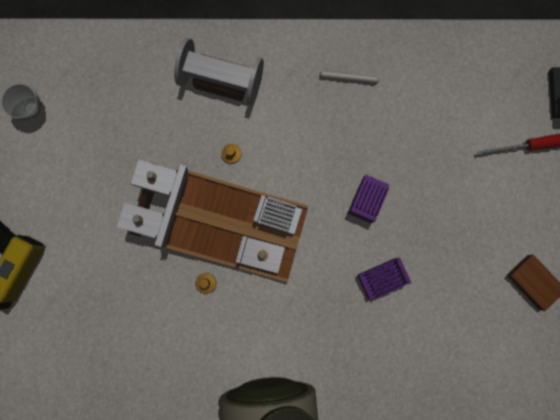

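View pics/scene1.png

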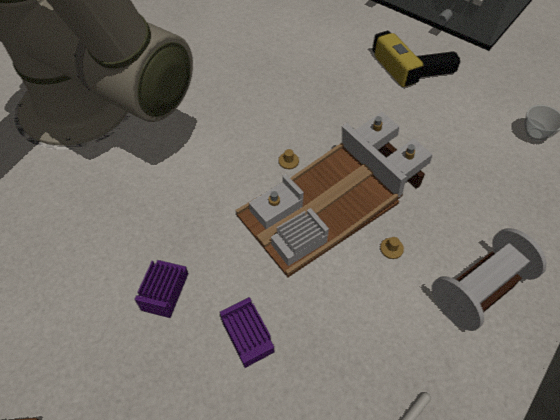

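The top view shows the cradle with its open end at right (corners about (307,207) and (288,280)) and the stop at left (about 175,205). The finned load is at (278,215) and the adapter at (262,256). The purple ones are decoys.

```bash
python3 - <<'E'
from h import *
d=np.load('pics/top1.npz'); im=d['frame']; hsv=cv2.cvtColor(im,cv2.COLOR_RGB2HSV)
roi=np.zeros(im.shape[:2],np.uint8); roi[165:290,160:320]=255
w=((hsv[...,1]>90)&(hsv[...,0]<22)&(roi>0)).astype(np.uint8)*255
# drop screws
n,l,s,c=cv2.connectedComponentsWithStats(cv2.morphologyEx(w,cv2.MORPH_CLOSE,np.ones((3,3))))
k=1+np.argmax(s[1:,4]); 
cnt=max(cv2.findContours((l==k).astype(np.uint8),0,2)[0],key=cv2.contourArea)
hull=cv2.convexHull(cnt); q=cv2.approxPolyDP(hull,6,True)[:,0]; print(s[k],q.tolist())
for u,v in q: print((u,v),ray(d,u,v,.018)[:2].round(4),ray(d,u,v,.033)[:2].round(4))
g=((hsv[...,1]<60)&(roi>0)&(l!=k)).astype(np.uint8)
for n,(x0,y0,x1,y1) in dict(load=(245,185,312,245),ad=(228,228,292,282)).items():
    # pixels inside the deck hull only
    m=np.zeros_like(g); cv2.fillConvexPoly(m,hull,1); m=cv2.erode(m,np.ones((5,5))); mm=(m&(l!=k)); 
    t=np.zeros_like(g); t[y0:y1,x0:x1]=mm[y0:y1,x0:x1]
    N,L,S,C=cv2.connectedComponentsWithStats(t); j=1+np.argmax(S[1:,4])
    r=cv2.minAreaRect(cv2.findContours((L==j).astype(np.uint8),0,2)[0][0]); b=cv2.boxPoints(r)
    print(n,r); print([ray(d,*p,.036)[:2].round(4).tolist() for p in b])
x=im[160:300,110:330]; cv2.imwrite('pics/c1.png',cv2.resize(cv2.convertScaleAbs(x[...,::-1],alpha=1.5),(792,504),interpolation=cv2.INTER_CUBIC))
print(-d['view'][:3,:3].T@d['view'][:3,3])
E
```

```text
[ 165  171  143  111 7341] [[188, 171], [307, 206], [286, 281], [165, 246]]
(np.int32(188), np.int32(171)) [0.6531 0.1902] [0.65   0.1871]
(np.int32(307), np.int32(206)) [ 0.5858 -0.0408] [ 0.5837 -0.04  ]
(np.int32(286), np.int32(281)) [ 0.4427 -0.0011] [ 0.4431 -0.001 ]
(np.int32(165), np.int32(246)) [0.5074 0.23  ] [0.5067 0.2262]
load ((277.25677490234375, 214.54052734375), (44.480491638183594, 30.29084587097168), 17.10272979736328)
[[0.5516, 0.0642], [0.6067, 0.0481], [0.5821, -0.0322], [0.5275, -0.0156]]
ad ((259.9298095703125, 254.4527130126953), (45.07122802734375, 29.494356155395508), 15.5241117477417)
[[0.4764, 0.0954], [0.5294, 0.0815], [0.5073, 0.0001], [0.4547, 0.0145]]
[0.46578695 0.00507619 0.90675303]
```

View pics/c1.png

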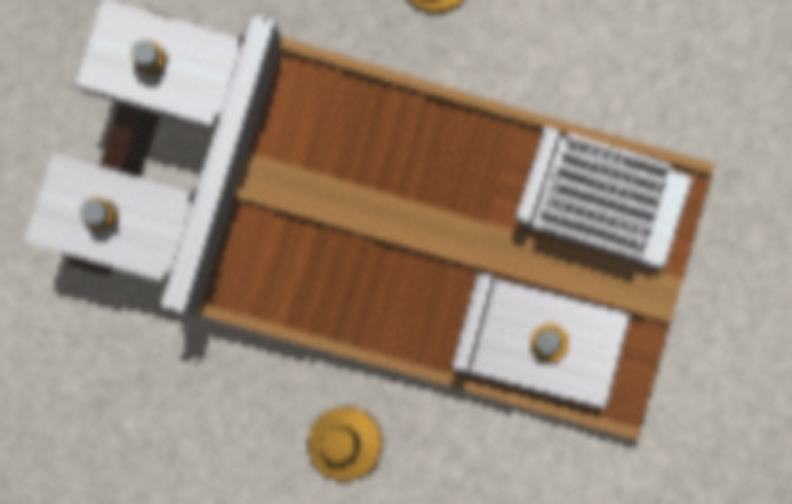

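Cradle: open-end middle is at about (0.514,-0.021), with uphill heading about 74°. The measured end is 148 mm against 152, which fits. The load is in the y=-41 lane, with its rear at cradle x of about -110. I'll push with shut fingers tilted 8° so they are square to the slope.

```bash
cat >> h.py <<'E'
from scipy.spatial.transform import Rotation as Ro
ex=np.array([.274,.962,0]); ex/=np.linalg.norm(ex); ey=np.array([-ex[1],ex[0],0]); ez=np.array([0,0,1.])
O=np.array([.51425,-.02095,0])+.12*ex
def P(x,z,y=-.041): return O+x*ex+y*ey+z*ez
s8,c8=np.sin(np.radians(8)),np.cos(np.radians(8))
tz=s8*ex-c8*ez
def Q(sg): return Ro.from_matrix(np.c_[np.cross(sg*ey,tz),sg*ey,tz]).as_quat()
E
python3 - <<'E'
from h import *
best=None
for sg in (1,-1):
    j=kinematics.ik(P(-.145,.11),Q(sg)); j2=kinematics.ik(P(.03,.035),Q(sg)); print(sg,np.round(j,2) if j is not None else j, np.round(j2,2) if j2 is not None else j2)
    if j is not None and j2 is not None:
        c=np.abs(np.array(j)-monitor.sense()['joints']).max()
        if best is None or c<best[0]: best=(c,sg)
sg=best[1]; open('sg','w').write(str(sg))
env.close_gripper(); env.reach(P(-.145,.11),Q(sg)); env.movel(P(-.145,.021),.12)
print(monitor.sense()['clock'])
print(env.movel(P(-.115,.021),.05,guard=4)); s=monitor.sense()
print(s['clock'],s['position'],(s['position']-O)@ex,s['contact_force'])
shot('top','top2.png');d=shot('scene','scene2.png')
a=cv2.imread('pics/top2.png')[160:310,150:350]; b=cv2.imread('pics/scene2.png')[140:290,210:410]
cv2.imwrite('pics/c2.png',cv2.convertScaleAbs(np.hstack([cv2.resize(i,(400,300)) for i in (a,b)]),alpha=1.4))
E
```

```text
1 None None
-1 [-0.38  0.48  1.6   0.16  1.08 -0.18] [-0.07  0.67  1.5   0.17  0.95  0.11]
3.8917
False
4.6417 [ 0.5549932  -0.02723268  0.020925  ] -0.11488162950442635 [-0.5869134   0.00426561 -0.12852077]
```

View pics/c2.png

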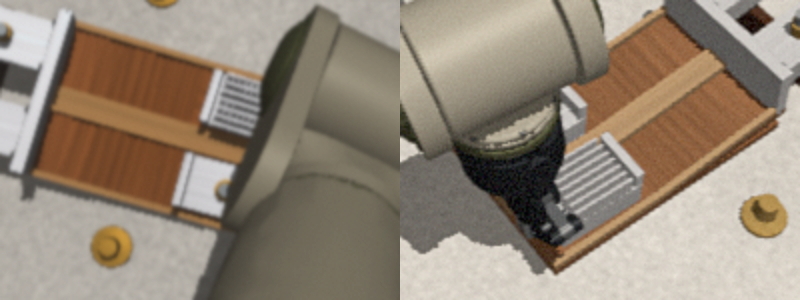

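The scene view shows the shut fingers directly behind the finned load's rear face and between the rails. The adapter is untouched. Now I push.

```bash
python3 - <<'E'
from h import *
def rep(t):
    s=monitor.sense(); p=s['position']-O; print(t,round(s['clock'],2),np.round([p@ex,p@ey,p[2]],4),np.round([s['contact_force']@ex,s['contact_force']@ey,s['contact_force'][2]],1))
z=lambda x:.022+max(0,x+.012)*s8/c8
for x in (-.06,-.012,.02):
    g=env.movel(P(x,z(x)),.06,guard=15); rep(g)
    if g: break
else:
    g=env.movel(P(.045,z(.045)),.03,guard=10); rep(g)
shot('top','top3.png');shot('scene','scene3.png')
a=cv2.imread('pics/top3.png')[140:290,120:320]; b=cv2.imread('pics/scene3.png')[100:250,250:450]
cv2.imwrite('pics/c3.png',cv2.convertScaleAbs(np.hstack([cv2.resize(i,(400,300)) for i in (a,b)]),alpha=1.4))
E
```

```text
False 5.81 [-0.0601 -0.0411  0.0221] [-0.1  0.2 -0.2]
False 6.76 [-0.0119 -0.0408  0.0219] [ 0.6  0.1 -0.2]
False 7.45 [ 0.0202 -0.041   0.0266] [-0.3 -0.4 -0.4]
True 7.88 [ 0.0266 -0.0413  0.0272] [-2.8 -1.1  0.8]
```

View pics/c3.png

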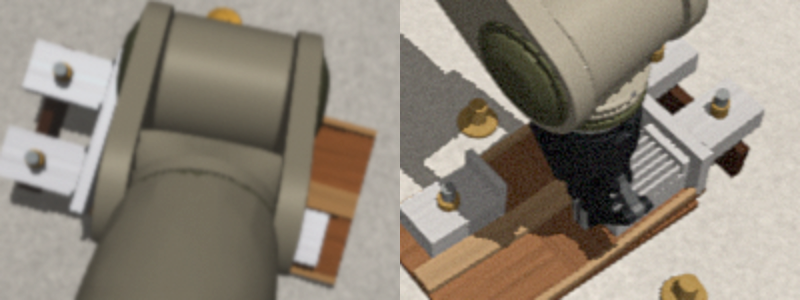

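The load sits against the stop, and contact came at x=26.6 mm (about 28 expected). One gentle second push, then back away and look.

```bash
python3 - <<'E'
from h import *
def rep(t):
    s=monitor.sense(); p=s['position']-O; print(t,round(s['clock'],2),np.round([p@ex,p@ey,p[2]],4),np.round([s['contact_force']@ex,s['contact_force'][2]],1))
p=monitor.sense()['position']; u=c8*ex+s8*ez
g=env.movel(p+.008*u,.015,guard=8); rep(g)
p=monitor.sense()['position']
env.movel(p-.025*u+.002*ez,.04); env.movel(p-.04*u+.12*ez,.15)
q=np.array([-1.476,.313,1.498,0,1.331,-.223]); env.set_joints(q); rep('home')
shot('top','top4.png');shot('scene','scene4.png')
a=cv2.imread('pics/top4.png')[150:300,120:320]; b=cv2.imread('pics/scene4.png')[100:280,220:460]
cv2.imwrite('pics/c4.png',cv2.convertScaleAbs(np.hstack([cv2.resize(i,(400,300),interpolation=2) for i in (a,b)]),alpha=1.4))
E
```

```text
True 8.23 [ 0.0266 -0.0407  0.0266] [ 0.7 -0.6]
home 12.44 [-0.6748  0.2053  0.231 ] [ 0.8 -0.3]
```

View pics/c4.png

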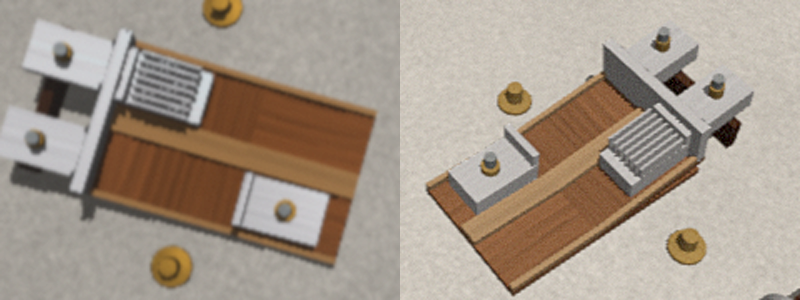

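The load is at the top by the stop and the adapter has not moved. I'll zoom in to check for a gap.

```bash
python3 - <<'E'
from h import *
o=[]
for n,(x,y,w,h) in dict(top4=(165,160,70,56),scene4=(330,145,90,72)).items():
    o.append(cv2.resize(cv2.imread(f'pics/{n}.png')[y:y+h,x:x+w],(400,320),interpolation=cv2.INTER_CUBIC))
im=cv2.convertScaleAbs(np.hstack(o),alpha=1.5)
d=np.load('pics/top4.npz')
def pr(d,p): c=d['view'][:3,:3]@p+d['view'][:3,3]; c=d['mtx']@c; return c[:2]/c[2]
def L(x,y,z): # load-frame point at goal
    return P(.08,.023,-.041)+x*(c8*ex+s8*ez)+y*ey+z*(c8*ez-s8*ex)
e=[pr(d,L(-.04,y,.026)).round(1) for y in(-.025,.025)]; f=[pr(d,L(.04,y,.044)).round(1) for y in(-.025,.025)]
print('rear',e,'front',f)
for p in e+f: cv2.circle(im,tuple(int(v) for v in (p-[165,160])*400/70),3,(0,0,255),-1)
cv2.imwrite('pics/c5.png',im)
E
```

```text
rear [array([226.5, 185.4]), array([218.7, 210.7])] front [array([184.4, 171. ]), array([176.1, 197. ])]
```

View pics/c5.png

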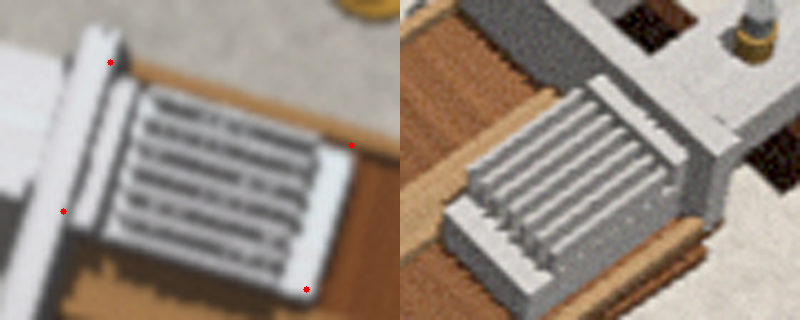

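The rear edge is within about 1–2 mm of the goal position, but I can't rule out a gap of a millimetre or two by eye. There is time for one firmer confirming push.

```bash
python3 - <<'E'
from h import *
def rep(t):
    s=monitor.sense(); p=s['position']-O; print(t,round(s['clock'],2),np.round([p@ex,p@ey,p[2]],4),np.round([s['contact_force']@ex,s['contact_force'][2]],1))
sg=int(open('sg').read()); z=lambda x:.022+max(0,x+.012)*s8/c8
env.reach(P(-.01,.14),Q(sg)); env.movel(P(.008,z(.008)),.12); rep('down')
g=env.movel(P(.022,z(.022)),.04,guard=20); rep(g)
g=env.movel(P(.036,z(.036)),.02,guard=20); rep(g)
u=c8*ex+s8*ez; p=monitor.sense()['position']
env.movel(p-.02*u+.001*ez,.04); env.movel(p-.04*u+.13*ez,.15); env.set_joints([-1.476,.313,1.498,0,1.331,-.223]); rep('home')
shot('top','top5.png')
a,b=[cv2.imread(f'pics/top{i}.png')[160:216,165:235] for i in (4,5)]
print('mean diff',np.abs(a.astype(int)-b).mean(), cv2.phaseCorrelate(np.float32(a[...,0]),np.float32(b[...,0])))
cv2.imwrite('pics/c6.png',cv2.convertScaleAbs(np.hstack([cv2.resize(i,(400,320),interpolation=2) for i in (a,b)]),alpha=1.5))
E
```

```text
down 16.19 [ 0.008  -0.0415  0.0256] [ 0.7 -0.2]
False 16.69 [ 0.0222 -0.0409  0.0268] [-0.4  0.6]
True 17.13 [ 0.0266 -0.0409  0.0271] [-2.2 -0.3]
home 21.29 [-0.6748  0.2053  0.2311] [-0.   0.5]
mean diff 0.8795918367346939 ((0.004377671369574898, 0.017556455777917535), 0.9949259531718714)
```

View pics/c6.png

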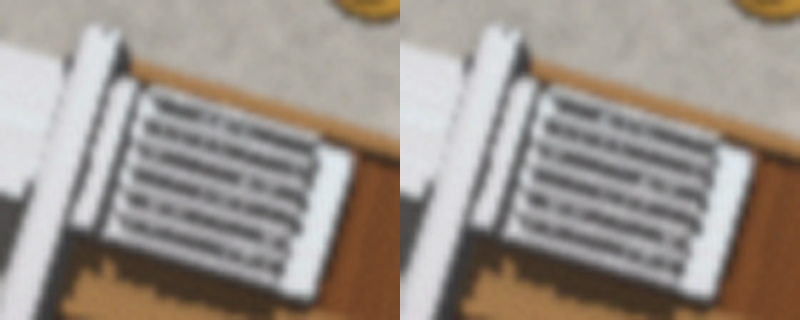

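The load did not move under a 20 N push and contact came at the same x, so it is firmly against the stop.

```bash
python3 -c "
from h import *
print(job.hand_in())"
```

```text
the job is handed in; nothing more can be done
None
```

I pushed the finned load up its lane until it rested flat on the slope against the stop, left the adapter where it was, and handed the job in with about 21 s on the clock; no verdict came back.

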